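# Press the keyed drive shaft home in the hub of the mixer drive

## Robot

A 6-joint arm with a two-finger parallel gripper is mounted at the origin on a cart in front of the work surface, level with it; the furniture and walls round the work are solid. World frame = base frame: x ahead of the robot, y to its left, z up, the work surface at z = 0. Lengths are in m, angles in degrees, forces in N, time in s.
With the tool pointing down it reaches from about 0.375 to 0.825 m from the base axis. Payload 5.5 kg.
Tool frame: the origin (TCP) lies midway between the tips of the shut fingers; the grasp point (between the pads) lies 19 mm behind it (arm.hold_point_z is the distance from the TCP to the grasp point, in m); z points along the fingers, y is the line along which they close (so a half turn about z gives the same grasp; the last joint's range is limited). The gripper opens to 85 mm and grips with 20 to 120 N. Pads are 22 mm wide; open, the fingers measure 114 mm over their backs; the gripper's body (76 mm by 85 mm) begins 54 mm behind the grasp point. The pads swing forward as they close: fully open they stand 13 mm farther back than shut.
Start: joints at [76.776, 17.962, -2.699, 69.339, 0, 90], TCP at [0.137, 0.584, 0.231] pointing down, gripper open.
Joint ranges: [-152.73, 152.73], [-39.44, 99.34], [-58.76, 71.6], [-118.89, 123.64], [-81.53, 83.1], [-180, 180]. Speed limits (degrees/s): [136.94, 136.94, 172.46, 180, 180, 180].

## Interface

Orientations are given as [roll, pitch, yaw] about the fixed x, y, z axes, in that order (R = Rz(yaw) Ry(pitch) Rx(roll)).
In Python, from plant import arm gives the robot as it stands.
- The arm moves only by the tool move_arm, never from a script. Its argument "rows" is a list of rows, each a list of 3 entries, a list of its own where there are three numbers: the turn, a rotation vector about the tool's x, y, z in rad, then the shift along the tool's x, y, z in cm, then the finger opening in cm, from 0 to 8.54. A call has 1 to 8 rows; each row shifts and turns the commanded pose from where the row before left it, along the tool's axes as they then stand; what a row does not reach is not made up. A row lasts 1/8 s, in which the tool goes at most 62.5 mm and 10.7 degrees, less where a joint would pass 70% of its speed; a pose out of reach is approached as far as the arm can. A call with a gripper value outside its range is refused whole. The fingers move at their own pace and stop on an object; "squeeze" is the grip in N (left out, the last holds). Time passes only in rows, so rows that do not move let the fingers close. It gives the time, the measured TCP pose, the force, the opening and the grip force at its end, in the units of the state.
- arm.observe(): the state, without advancing time (a new reading comes with each control period).
- arm.get_image(name): name is "scene" or "top"; returns the picture (400x640x3 uint8, blue, green, red); there is no depth.
- arm.camera_model(name): a dict with "mtx" (3x3 intrinsics, pixels), "R" (3x3) and "t" (3): a world point X has camera coordinates R X + t. Camera axes: x right, y down, z forward; pixel columns grow to the right and rows downward; lengths in m; the calibration is good to about 2 mm. A picture is of the moment at which its call begins. camera_model takes no time and is no camera call.
- arm.job_done(): hands the job in; it is judged then, once.
The state is a dict: "time_s": time; "q": joint angles; "joint_vel": joint speeds; "effort": joint torques, N m; "position": TCP position; "eef_rot": TCP orientation; "ft_force": force on the tool from outside, world axes, zero at the start; "moment": the same for the moment, N m; "opening": opening from 0.0 (shut) to 1.0 (fully open); "grip_force": force on a finger pad.
Only numpy, scipy, OpenCV 4.12 (cv2) and the standard library are available. Lean on these libraries where they do the work, as an engineer would, in place of code of your own. Each camera call takes 0.05 s, during which the arm holds its last target. There are 200 camera calls.

## Task

Take the shaft that has a key out of the two-place stand and put its nose into the hub on top of the white drive unit. Push lightly and turn it until the key slips into the keyway, then keep pushing against the spring in the hub until the shaft's collar sits flush on the hub. Finish while still gripping the shaft and holding it down fully home; leave the plain shaft in the stand, and the other things on the bench, where they are.

Things in the scene. Friction and masses are not known exactly. Their poses are not given: they have to be found in the camera images.
- keyed_shaft_grip (a point): Centre of the grip head of the keyed shaft (about 0.12 kg), which stands nose down in one of the stand's two sockets (which one changes). The head is a black block 18 mm (x) by 24 mm (y) by 44 mm high, to be gripped across the 24 mm (y). This point is half-way up it: 22 mm above the collar, 28 mm above the collar's underside, 62 mm above the nose's tip. z up, key along -x.
- keyed_shaft_shoulder (a point): Point on the keyed shaft's axis at the underside of its steel collar (23 mm diameter, 6 mm high, under the head); 34 mm above the nose's tip. Below it the steel shaft, 14 mm diameter. Same axes: key along -x, z up.
- keyed_shaft_nose (a point): Tip of the keyed shaft's nose, on its axis; tapered from 9.6 mm at the tip to 14 mm diameter 3 mm up. The one key is a steel bar on the shaft's -x side, 5 mm wide, reaching 17 mm from the axis, from 13 to 31 mm above this tip; it shows between stand and collar, and from above it juts out past head and collar. Same axes.
- plain_shaft_grip (a point): Centre of the grip head of the second shaft, the same in all sizes but without a key, in the other socket. To be left there.
- stand: Fixed grey stand, 64 mm (x) by 176 mm (y) by 24 mm high, origin at the centre of its underside. Two round sockets 15.6 mm wide and 12 mm deep lie on its top at y = +55 and -55 mm; a shaft's nose stands in each, on the socket's floor.
- hub_mouth (a point): Centre of the bore's mouth in the hub's top face, 86 mm above the worktop; z up, x to the drive unit's rear, y to its left. Bore 15.5 mm wide, 40 mm deep. Key out of line: the nose enters 13 mm, then the key rests on the top face. Within about 0.08 rad of the keyway the key drops in. Fully home: collar's underside on the top face, 34 mm deep.
- hub_foot (a point): Foot of the hub, 40 mm below its mouth: fixed aluminium cylinder, 48 mm diameter. Its one keyway, 8 mm wide, reaches 19 mm from the axis, full height, open on top. The keyway's direction changes, within 0.45 rad either side of -x of hub_mouth, and is not reported: see it as a notch in the top face (small set-screw below it on the hub's side), or feel for it.
- drive: The drive unit, a fixed white box 150 mm (x) by 120 mm (y), 44 mm high, the hub standing on its middle on a 2 mm flange; origin at the centre of its underside, x to its rear. Its front has a small black knob and switch.
- ejector (a joint): Spring plunger inside the bore, in m: 0 when up (its top 14 mm below the hub's top face), grows as the nose pushes it down, 0.020 with the shaft fully home, 0.022 at its stop. It pushes back with 2 N at first and 8 N at home, and lifts the shaft out again if it is let go.
- timer: Bench timer, white, 66 x 66 x 21 mm, lying on the worktop; origin at the centre of its underside. A bystander.
- petri: Closed petri dish, 71 mm across, 15 mm high; origin at the centre of its underside. A bystander.
- vial_small: Small white screw-cap vial, 23 mm wide, 52 mm high; origin at the centre of its underside. A bystander.
- bottle: White reagent bottle, 54 mm wide, 125 mm high; origin at the centre of its underside. A bystander.
- pen: Thin pen, 11 x 145 x 9 mm, lying along its y; origin at the centre of its underside. A bystander.
- marker: Marker pen, 17 x 135 x 16 mm, lying along its y; origin at the centre of its underside. A bystander.

How it is judged (in metres and radians):
On the way, in this order (a step that is already met when the one before it is completed fails the run):
1. the keyed shaft is gripped and lifted clear of the stand (height (world z) of keyed_shaft_shoulder above 0.075 m and contact force between the fingers and keyed_shaft above 1 N), for 0.1 s.
2. the shaft's nose is in the hub's bore (z of keyed_shaft_shoulder in the frame of hub_mouth between -0.004 and 0.026 m and horizontal distance between keyed_shaft_shoulder and hub_mouth below 0.004 m), for 0.1 s.
At the end, for the whole second after the job is handed in: The keyed shaft is held by the fingers, upright in the hub, its collar's underside within 2.5 mm of the hub's top face and within 4 mm of the bore's axis, the spring plunger pushed down by more than 16.5 mm, the shaft at rest; the plain shaft still in the stand (z of keyed_shaft_shoulder in the frame of hub_mouth between -0.004 and 0.0025 m and horizontal distance between keyed_shaft_shoulder and hub_mouth below 0.004 m and angle between keyed_shaft_shoulder's own z axis and vertical below 0.08 rad and value of joint ejector above 0.0165 m and contact force between the fingers and keyed_shaft above 1 N and linear speed of keyed_shaft below 0.02 m/s and distance between plain_shaft_grip and stand below 0.12 m); the arm keeps its last pose, push and grip.
It fails at once if the plain shaft is pulled out of its socket or tipped over (distance of plain_shaft_grip from where it was at the start of the episode above 0.025 m or angle between plain_shaft_grip's own z axis and vertical above 0.4 rad).
It fails at once if a bystander is knocked over or shoved away (distance of any of timer, petri, vial_small, bottle, pen, marker from where it was at the start of the episode above 0.04 m).
It also fails if it takes over 45 s, if anything falls off the work surface, if the arm or the gripper's body presses on something with over 40 N, if the wrist force passes 120 N, or if a joint passes its speed limit or range.

## Working session

There is one attempt and no reset: what is moved stays moved. The work goes in short steps, Python scripts to look and compute and a tool call to move; the robot and the scene stay as the last step left them, time stands still between calls to the robot, and variables do not carry over. Pictures are saved under pics/ and viewed, at most 10 in all, crops included, and the job is handed in when it is done.

Besides the shell and the picture viewer there is one more tool, called in YAML: its name, and indented under it one key for each argument. move_arm: Moves the arm, as the interface text tells. Its arguments: {"type":"object","properties":{"rows":{"type":"array"},"squeeze":{"type":"number"}},"required":["rows"]}

```bash
mkdir -p pics; python3 - <<'E'
from plant import arm
import cv2,numpy as np
for n in("top","scene"):
    cv2.imwrite(f"pics/{n}0.png",arm.get_image(n)); c=arm.camera_model(n)
    print(n,np.round(c["mtx"],1).tolist(),np.round(c["R"],3).tolist(),np.round(c["t"],3), -c["R"].T@c["t"])
s=arm.observe();print(s, arm.hold_point_z)
E
```

```text
top [[411.0, 0.0, 319.5], [0.0, 411.0, 200.9], [0.0, 0.0, 1.0]] [[0.006, -1.0, -0.006], [-0.995, -0.006, -0.095], [0.095, 0.007, -0.995]] [0.124 0.575 1.212] [0.4559001  0.11911691 1.26218241]
scene [[389.4, 0.0, 327.0], [0.0, 389.4, 197.6], [0.0, 0.0, 1.0]] [[0.853, -0.521, 0.002], [-0.315, -0.518, -0.795], [0.416, 0.678, -0.606]] [-0.42   0.307  0.873] [ 0.09234286 -0.65218094  0.77424285]
{'time_s': 0.1, 'q': array([ 7.67763701e+01,  1.80007871e+01, -2.74890928e+00,  6.93402667e+01,
        1.28942668e-04,  9.00006761e+01]), 'joint_vel': array([-0.04815541, -0.07707429,  0.11760798,  0.007839  , -0.03291827,
        0.03462724]), 'effort': array([ 1.17193072e-04, -5.40768707e+01,  3.40540159e+01,  1.12151008e-02,
        1.11905972e-04, -3.28215908e-07]), 'position': array([0.13712983, 0.58357656, 0.23051087]), 'eef_rot': array([-1.79910037e+02, -1.27880939e-04,  1.66775694e+02]), 'ft_force': array([0.31219691, 0.01343829, 0.6059972 ]), 'moment': array([-0.07722413, -0.04720705, -0.05114409]), 'grip_force': 0.0, 'opening': 1.0009823249680057} 0.0187
```

View pics/top0.png

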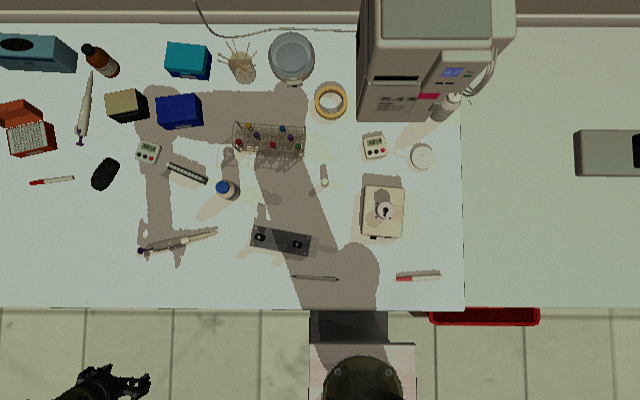

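View pics/scene0.png

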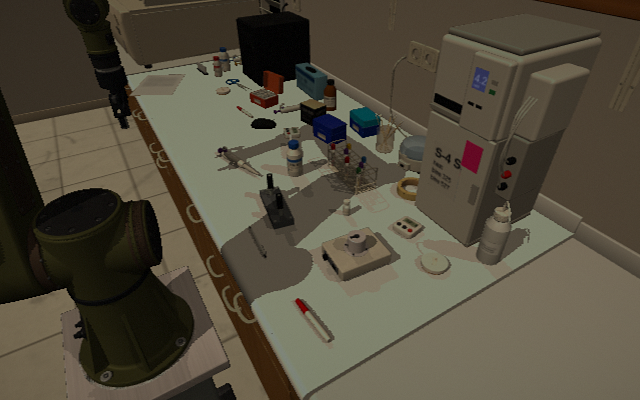

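The top picture shows the stand near (280,240) and the drive unit near (382,211). The scene picture shows the stand near (277,207) and the hub near (356,242). I'll enlarge these areas next.

```bash
python3 - <<'E'
import cv2,numpy as np
t=cv2.imread("pics/top0.png");s=cv2.imread("pics/scene0.png")
def c(i,x,y,w,h,W,H): 
    o=cv2.resize(i[y:y+h,x:x+w],(W,H),interpolation=cv2.INTER_CUBIC); return np.clip(o*1.6,0,255).astype(np.uint8)
a=c(t,245,220,70,45,400,257+0); b=c(t,355,180,60,60,400,400)
d=c(s,250,165,50,70,400,560)
e=c(s,320,222,75,60,400,320)
f=lambda i,h:np.vstack([i,np.zeros((max(0,h-len(i)),400,3),np.uint8)])[:h]
# 2x2 mosaic into 800x600: left: a(257)+e(320); right: d
m=np.hstack([f(np.vstack([a,e]),600),f(d,600)])
cv2.imwrite("pics/m1.png",m); 
cv2.imwrite("pics/m2.png",c(t,360,185,46,46,598,598))
E
```

```text
(no output)
```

View pics/m1.png

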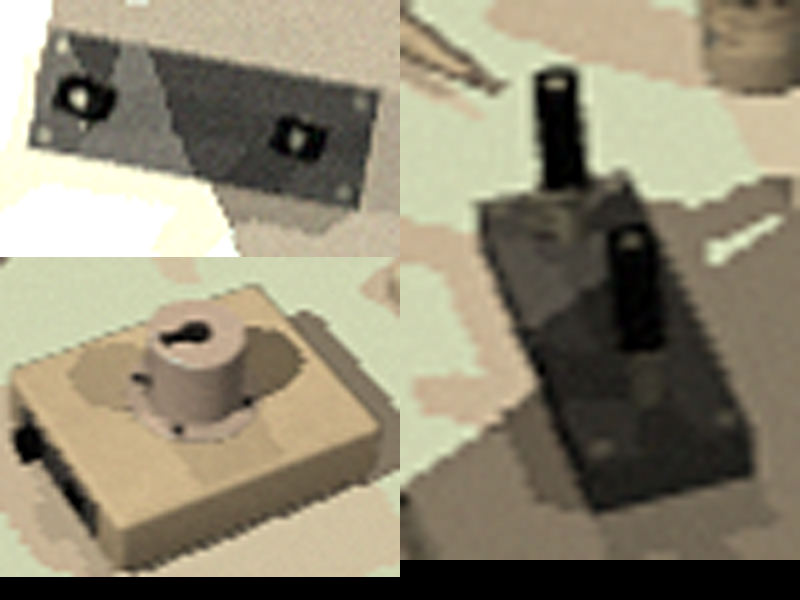

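View pics/m2.png

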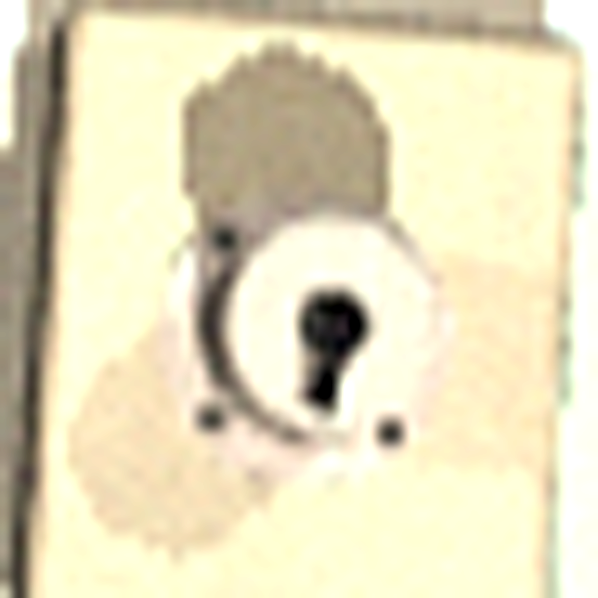

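Hub notch in the zoom: the bore is at about (333,325) and the notch ends at about (320,405), so it lies roughly 0.16 rad off world -x toward +y. The left head in the top view has a light speck below it, which may be the key. I'll check that and triangulate.

```bash
cat > h.py <<'E'
import numpy as np,cv2
from plant import arm
def ray(n,u,v):
    c=arm.camera_model(n);R,t=np.array(c["R"]),np.array(c["t"])
    return -R.T@t, R.T@np.linalg.solve(c["mtx"],[u,v,1])
def atz(n,u,v,z):
    o,d=ray(n,u,v); return (o+d*(z-o[2])/d[2])
def proj(n,X):
    c=arm.camera_model(n); p=c["mtx"]@(c["R"]@np.asarray(X)+c["t"]); return p[:2]/p[2]
E
python3 - <<'E'
from h import *
t=cv2.imread("pics/top0.png");s=cv2.imread("pics/scene0.png")
def c(i,x,y,w,h,W,H): 
    o=cv2.resize(i[y:y+h,x:x+w],(W,H),interpolation=cv2.INTER_NEAREST); return (255*(o/255.)**.5).astype(np.uint8)
m=np.vstack([np.hstack([c(t,248,226,24,20,360,300),c(t,286,234,24,20,360,300)]),np.hstack([c(s,260,170,24,20,360,300),c(s,268,190,24,20,360,300)])])
cv2.imwrite("pics/m3.png",m)
P=lambda x,y:(245+x/5.714-.5,220+y/5.714-.5)
for q in[(50,30),(378,92),(360,208),(30,148)]: print(atz("top",*P(*q),.024).round(4))
H=(360+333/13-.5,185+325/13-.5);N=(360+320/13-.5,185+405/13-.5)
print("hub",atz("top",*H,.086),atz("top",*N,.086)); print(proj("scene",atz("top",*H,.086)))
E
```

```text
[0.5009 0.3269 0.024 ]
[0.4694 0.1537 0.024 ]
[0.4089 0.1626 0.024 ]
[0.439  0.3361 0.024 ]
hub [ 0.54456663 -0.06091464  0.086     ] [ 0.52688947 -0.05789617  0.086     ]
[356.55463738 235.87096219]
```

View pics/m3.png

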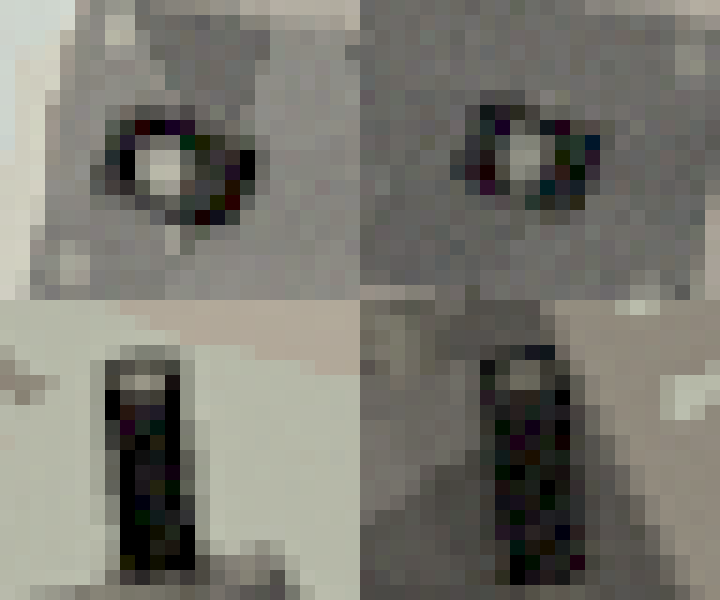

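The key (light speck at about (259,241)) is on the left, +y shaft. The stand's yaw is about -10°, its centre is about (0.455,0.245), and the keyed socket is at about (0.464,0.299). I'll move above it.

move_arm:
  rows:
    - [[0,0,0],[-4.8,-2.54,0],8.5]
    - [[0,0,0],[-4.8,-2.54,0],8.5]
    - [[0,0,0],[-4.8,-2.54,0],8.5]
    - [[0,0,0],[-4.8,-2.54,0],8.5]
    - [[0,0,0],[-4.8,-2.54,0],8.5]
    - [[0,0,0],[-4.8,-2.54,0],8.5]
    - [[0,0,0],[-4.8,-2.54,0],8.5]
    - [[0,0,-0.056],[-4.8,-2.54,0],8.5]

```text
time_s: 1.1
position: [0.4656, 0.297, 0.231]
eef_rot: [-180.0, -0.0, 170.1]
ft_force: [0.1, 0.4, 0.5]
opening: 0.996
grip_force: 0.0
```

```bash
python3 - <<'E'
from h import *
s=arm.observe();print(s["q"].round(1),s["position"].round(4),s["eef_rot"].round(2))
for n in("top","scene"):
    i=cv2.imread(f"pics/{n}0.png").max(2)
    x0,y0,x1,y1={"top":(250,226,270,244),"scene":(264,172,276,190)}[n]
    r=255-i[y0:y1,x0:x1].astype(float); r=np.where(i[y0:y1,x0:x1]<42,1,0)
    ys,xs=np.nonzero(r);print(n,xs.mean()+x0,ys.mean()+y0,len(xs),xs.min()+x0,xs.max()+x0,ys.min()+y0,ys.max()+y0)
print(atz("top",259.5,236.4,.096))
# predicted head box outlines
c,s_=np.cos(np.radians(-10)),np.sin(np.radians(-10))
for ctr in[(.464,.299)]:
  for z in(.052,.096):
    for n in("top","scene"):
      print(z,n,[proj(n,[ctr[0]+c*a-s_*b,ctr[1]+s_*a+c*b,z]).round(1).tolist() for a,b in[(-.009,-.012),(.009,-.012),(.009,.012),(-.009,.012)]])
E
```

```text
[32.5 12.8 -9.5 67.7  0.  42.5] [0.4656 0.297  0.231 ] [-1.7999e+02 -2.0000e-02  1.7006e+02]
top 259.75384615384615 236.30769230769232 65 254 265 227 241
scene 269.6835443037975 181.59493670886076 79 267 273 174 189
[0.46546132 0.296419   0.096     ]
0.052 top [[264.3, 240.8], [265.5, 234.7], [257.5, 233.3], [256.3, 239.3]]
0.052 scene [[268.5, 189.2], [274.1, 188.0], [272.1, 183.9], [266.6, 185.1]]
0.096 top [[262.1, 240.8], [263.3, 234.5], [255.0, 233.0], [253.8, 239.3]]
0.096 scene [[267.2, 177.7], [272.9, 176.5], [270.9, 172.5], [265.3, 173.6]]
```

move_arm:
  rows:
    - [[0,0,0],[0.19,0.17,5],7]
    - [[0,0,0],[0,0,5],7]
    - [[0,0,0],[0,0,4],7]
    - [[0,0,0],[0,0,2],7]
    - [[0,0,0],[0,0,1.2],7]
    - [[0,0,0],[0,0,0],2]
    - [[0,0,0],[0,0,0],2]
    - [[0,0,0],[0,0,0],2]
  squeeze: 50

```text
time_s: 2.1
position: [0.464, 0.3011, 0.0606]
eef_rot: [179.9, 0.1, 170.0]
ft_force: [-0.1, -0.1, 2.5]
opening: 0.295
grip_force: 49.1
```

move_arm:
  rows:
    - [[0,0,0],[0,0,0],2]
    - [[0,0,0],[0,0,0],2]
    - [[0,0,0],[0,0,0],2]

```text
time_s: 2.48
position: [0.464, 0.3011, 0.0606]
eef_rot: [179.9, 0.1, 170.0]
ft_force: [0.9, 0.1, 6.2]
opening: 0.298
grip_force: 49.3
```

move_arm:
  rows:
    - [[0,0,0],[0,0,-2],2]
    - [[0,0,0],[0,0,-3],2]
    - [[0,0,0],[0,0,-4],2]
    - [[0,0,0],[0,0,-4],2]
    - [[0,0,0],[0,0,-1],2]
    - [[0,0,0],[0,0,0],2]

```text
time_s: 3.22
position: [0.463, 0.3005, 0.1991]
eef_rot: [180.0, 0.0, 170.0]
ft_force: [0.3, 0.5, -1.0]
opening: 0.295
grip_force: 49.6
```

```bash
python3 - <<'E'
from h import *
s=arm.observe();print(s["q"].round(1),s["position"].round(4),s["eef_rot"].round(2),s["ft_force"],s["opening"])
i=arm.get_image("scene");cv2.imwrite("pics/s1.png",i)
print(proj("scene",s["position"]))
u,v=proj("scene",s["position"]-[0,0,.03]).astype(int)
o=i[v-30:v+30,u-30:u+30];cv2.imwrite("pics/c1.png",(255*(cv2.resize(o,(600,600),interpolation=cv2.INTER_CUBIC)/255.)**.6).astype(np.uint8));print(u,v)
E
```

```text
[ 33.   13.7 -12.7  63.7   0.   43. ] [0.463  0.3005 0.1991] [1.7998e+02 1.0000e-02 1.6999e+02] [ 0.32375537  0.45477793 -0.95326695] 0.2947407025452494
[265.49548365 145.8458315 ]
266 154
```

View pics/c1.png

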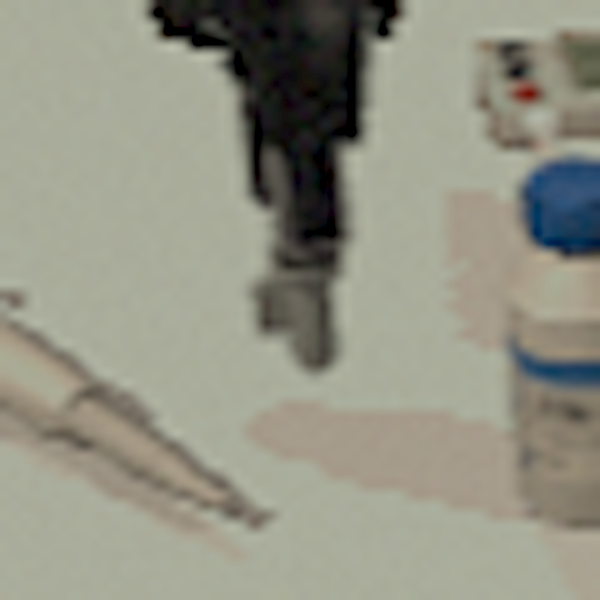

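The scene crop shows the keyed shaft held upright, with the key on its left (-x) side near (265,305) and the nose tip near (315,368). I'll go above the hub.

move_arm:
  rows:
    - [[0,0,0],[-1.4,-3.4,0],2]
    - [[0,0,0],[-1.9,-4.5,0],2]
    - [[0,0,0],[-2.0,-4.8,0],2]
    - [[0,0,0],[-2.0,-4.8,0],2]
    - [[0,0,0],[-2.0,-4.8,0],2]
    - [[0,0,0],[-2.0,-4.8,0],2]
    - [[0,0,0],[-1.9,-4.5,0],2]
    - [[0,0,0],[-1.1,-2.5,0],2]

```text
time_s: 4.28
position: [0.5435, -0.0625, 0.197]
eef_rot: [-180.0, -0.2, 169.9]
ft_force: [0.3, 0.0, -1.0]
opening: 0.293
grip_force: 49.7
```

move_arm:
  rows:
    - [[0,0,0],[0,0,2.5],2]
    - [[0,0,0],[0,0,1.5],2]
    - [[0,0,0],[0,0,0],2]

```text
time_s: 4.65
position: [0.5425, -0.0597, 0.1569]
eef_rot: [-180.0, -0.3, 170.0]
ft_force: [0.4, 0.7, -1.0]
opening: 0.298
grip_force: 49.7
```

```bash
python3 - <<'E'
from h import *
s=arm.observe();p=s["position"];print(s["q"].round(1),p.round(4),s["eef_rot"].round(2),s["ft_force"].round(2))
i=arm.get_image("scene");cv2.imwrite("pics/s2.png",i)
print("s1 nose pred",proj("scene",[.463,.3005,.1991-.0486]),"seen 267.0 160.3")
print("now nose pred",proj("scene",p-[0,0,.0486]),"hub",proj("scene",[.5446,-.0609,.086]))
o=i[205:265,326:386];a=cv2.imread("pics/scene0.png")[205:265,326:386]
f=lambda o:(255*(cv2.resize(o,(400,400),interpolation=cv2.INTER_CUBIC)/255.)**.6).astype(np.uint8)
cv2.imwrite("pics/c2.png",np.hstack([f(o),f(a)]))
E
```

```text
[ -6.3  14.8 -16.9  58.6   0.    3.7] [ 0.5425 -0.0597  0.1569] [-179.99   -0.28  170.01] [ 0.4   0.69 -0.95]
s1 nose pred [266.99154612 159.92465058] seen 267.0 160.3
now nose pred [356.04116723 229.45578302] hub [356.56200622 235.8630579 ]
```

View pics/c2.png

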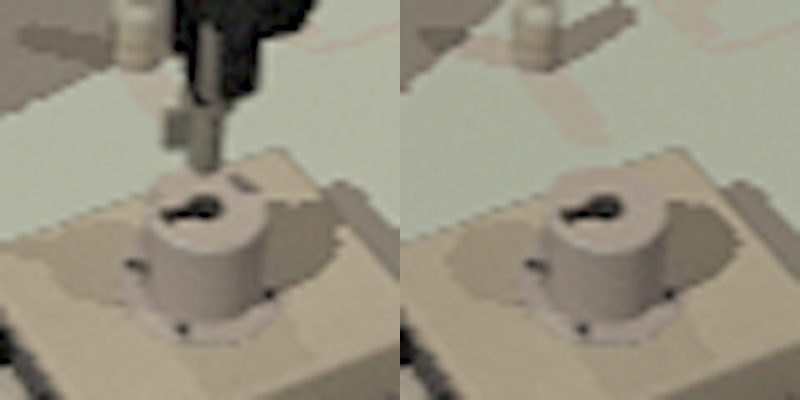

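The right crop shows the bore at full-image (356.5,235.5), matching the top-view estimate of the hub. The nose tip at (356.2,230) matches its prediction too. The TCP needs about (+2.1,-1.2) mm, then a descent.

move_arm:
  rows:
    - [[0,0,0],[-0.23,-0.08,0],2]
    - [[0,0,0],[0,0,0.7],2]
    - [[0,0,0],[0,0,0.7],2]
    - [[0,0,0],[0,0,0],2]
    - [[0,0,0],[0,0,0],2]

```text
time_s: 5.32
position: [0.5466, -0.0614, 0.1453]
eef_rot: [-180.0, -0.0, 170.0]
ft_force: [-0.0, -0.2, -1.6]
opening: 0.295
grip_force: 49.7
```

move_arm:
  rows:
    - [[0,0,0],[0.15,0,0],2]
    - [[0,0,0],[0,0,0],2]
    - [[0,0,0],[0,0,0],2]

```text
time_s: 5.7
position: [0.5452, -0.0612, 0.1454]
eef_rot: [180.0, 0.0, 170.0]
ft_force: [-0.4, 0.4, -1.3]
opening: 0.295
grip_force: 49.7
```

Good. I'll go down in small steps, to about 10 mm into the bore.

move_arm:
  rows:
    - [[0,0,0],[0.05,0,0.6],2]
    - [[0,0,0],[0,0,0.5],2]
    - [[0,0,0],[0,0,0.4],2]
    - [[0,0,0],[0,0,0.3],2]
    - [[0,0,0],[0,0,0],2]

```text
time_s: 6.32
position: [0.5445, -0.0603, 0.1269]
eef_rot: [179.9, -0.0, 170.0]
ft_force: [0.4, 5.9, -2.8]
opening: 0.296
grip_force: 49.7
```

The nose is about 8 mm in, with a 6 N side push toward +y. I'll ease it that way and go down to the key's depth.

move_arm:
  rows:
    - [[0,0,0],[0.02,0.1,0],2]
    - [[0,0,0],[0,0,0],2]
    - [[0,0,0],[0,0,0.3],2]
    - [[0,0,0],[0,0,0.3],2]
    - [[0,0,0],[0,0,0],2]

```text
time_s: 6.95
position: [0.5446, -0.06, 0.121]
eef_rot: [180.0, -0.0, 170.0]
ft_force: [1.1, 3.3, -2.3]
opening: 0.294
grip_force: 49.8
```

move_arm:
  rows:
    - [[0,0,0],[0.02,0.06,0.2],2]
    - [[0,0,0],[0,0,0.2],2]
    - [[0,0,0],[0,0,0],2]
    - [[0,0,0],[0,0,0],2]

```text
time_s: 7.45
position: [0.5448, -0.0598, 0.1174]
eef_rot: [-180.0, 0.0, 170.0]
ft_force: [0.4, 0.8, 1.6]
opening: 0.295
grip_force: 49.8
```

The depth is about 17 mm with only spring-level force, so the key is in the keyway. I'll keep pushing.

move_arm:
  rows:
    - [[0,0,0],[0,0,0.3],2]
    - [[0,0,0],[0,0,0.3],2]
    - [[0,0,0],[0,0,0.3],2]
    - [[0,0,0],[0,0,0.2],2]
    - [[0,0,0],[0,0,0],2]

```text
time_s: 8.07
position: [0.5451, -0.0597, 0.107]
eef_rot: [-180.0, 0.1, 170.0]
ft_force: [-0.8, 0.4, 8.4]
opening: 0.301
grip_force: 49.8
```

move_arm:
  rows:
    - [[0,0,0],[0,0,0.2],2]
    - [[0,0,0],[0,0,0.2],2]
    - [[0,0,0],[0,0,0.15],2]
    - [[0,0,0],[0,0,0.1],2]
    - [[0,0,0],[0,0,0],2]

```text
time_s: 8.7
position: [0.5453, -0.0597, 0.1012]
eef_rot: [-180.0, 0.1, 170.0]
ft_force: [-2.4, 1.0, 12.9]
opening: 0.292
grip_force: 50.0
```

move_arm:
  rows:
    - [[0,0,0],[0,0,0.1],2]
    - [[0,0,0],[0,0,0.1],2]
    - [[0,0,0],[0,0,0],2]
    - [[0,0,0],[0,0,0],2]
  squeeze: 80

```text
time_s: 9.2
position: [0.5453, -0.0597, 0.1006]
eef_rot: [-180.0, 0.2, 170.0]
ft_force: [-7.2, 1.9, 25.9]
opening: 0.29
grip_force: 79.1
```

```bash
python3 - <<'E'
from h import *
s=arm.observe();p=s["position"];print(p.round(4),s["ft_force"].round(2))
i=arm.get_image("scene")
o=i[205:265,326:386]
cv2.imwrite("pics/c3.png",(255*(cv2.resize(o,(600,600),interpolation=cv2.INTER_CUBIC)/255.)**.6).astype(np.uint8))
E
```

```text
[ 0.5453 -0.0597  0.1006] [-7.22  1.94 25.86]
```

View pics/c3.png

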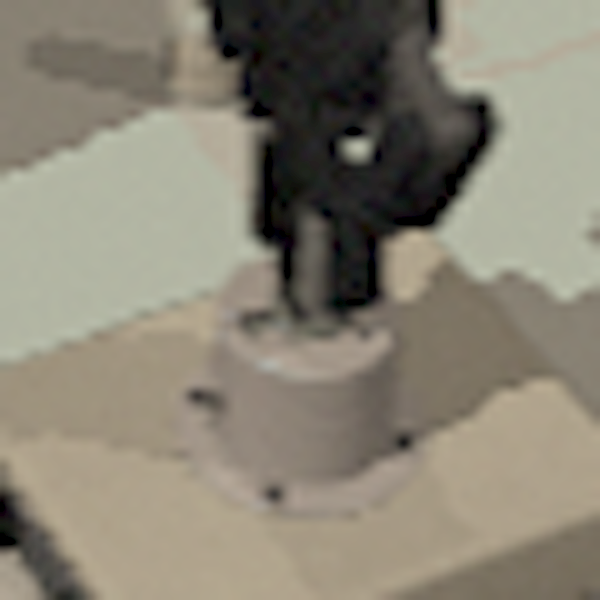

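The crop shows the collar sitting on the hub's top face, near (310,325). The TCP has stopped at the predicted 0.1006 m, and the force jumped to 26 N, so the shaft is seated.

```bash
python3 -c "
from plant import arm
print(arm.job_done())"
```

```text
the job is handed in; nothing more can be done
None
```

The keyed shaft is in the hub with its key in the keyway and its collar on the hub's top face, still gripped and held down at about 26 N; I handed the job in at about 9 s, and the hand-in returned no verdict.

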